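Close and lock the junction box cover

ROBOT

A 7-joint arm with a two-finger parallel gripper is mounted at the origin on a cart in front of the work surface, level with it; the furniture and walls round the work are solid. World frame = base frame: x ahead of the robot, y to its left, z up, the work surface at z = 0. Lengths are in m, angles in rad, forces in N, time in s.
With the tool pointing down it reaches from about 0.425 to 0.8 m from the base axis. Payload 8.3 kg.
Tool frame: the origin (TCP) lies on the front face of the gripper's body, between the roots of the fingers; the fingertips stand 73 mm ahead of it and the grasp point (between the pads) lies 54 mm ahead of it; z points along the fingers, y is the direction in which the jaws open and shut (so a half turn about z gives the same grasp; the last joint's range is limited). The gripper opens to 85 mm and grips with 20 to 120 N. Pads are 22 mm wide; open, the fingers measure 114 mm over their backs; the gripper's body (76 mm by 85 mm) begins 54 mm behind the grasp point. The pads swing forward as they close: fully open they stand 13 mm farther back than shut.
Start: joints at [-1.275, 0.383, 0.016, 1.37, -0.006, 1.388, -0.046], TCP at [0.219, 0.585, 0.304] pointing down, gripper open.
Joint ranges: [-2.95, 2.95], [-0.25, 2.06], [-1.52, 1.56], [0.18, 2.33], [-1.44, 4.58], [0.02, 2.06], [-3.01, 3.01]. Speed limits (rad/s): [2.39, 2.39, 3.01, 3.01, 3.14, 3.14, 3.14].

INTERFACE

Orientations are given as a unit quaternion [x, y, z, w].
In Python, from plant import telemetry, grab_frame, calibration, order, spot_in gives the robot as it stands.
- The arm moves only by the tool send_rows, never from a script. Its arguments are lists of equal length, an entry for each row: "jaw": the closure, from 0 (fully open) to 1 (shut); "delta_pos": the shift along the tool's x, y, z in cm, a list of three; "twist": the turn about the tool's z in rad. A call has 1 to 20 rows; each row shifts and turns the commanded pose from where the row before left it, along the tool's axes as they then stand; what a row does not reach is not made up. A row lasts 1/10 s, in which the tool goes at most 50 mm and 8.59 degrees, less where a joint would pass 70% of its speed; a pose out of reach is approached as far as the arm can. A call with a gripper value outside its range is refused whole. The fingers move at their own pace and stop on an object; "grip_force" is the grip in N (left out, the last holds). Time passes only in rows, so rows that do not move let the fingers close. It gives the time, the measured TCP pose, the force and the opening at its end, in the units of the state.
- telemetry.state(): the state, without advancing time (a new reading comes with each control period).
- grab_frame(name): name is "scene" or "top"; returns the picture (420x560x3 uint8, red, green, blue); there is no depth.
- calibration(name): a dict with "fx", "fy", "cx", "cy" (pixels), "origin" and "orientation" of the camera in the world. Camera axes: x right, y down, z forward; pixel columns grow to the right and rows downward; lengths in m; the calibration is good to about 2 mm. A picture is of the moment at which its call begins. calibration takes no time and is no camera call.
- order.job_done(): hands the job in, once; it reports no verdict.
Trained networks look in the newest picture that a camera, given by its name, has taken for a name from the list of things; names that differ only in an ending like _2 or _b are one class to them, and where a whole thing is asked for, a point or a joint stands for the part that bears it (a point fixed in the world has none). Each returns a list of dicts, best first, with "p" (0 to 1); they miss things now and then, are a little off and sometimes report something else, mostly with a low value. They report only what shows in the picture. A call takes as long as a camera call.
- spot_in(camera, thing): "position" ([x, y, z] in m, in world coordinates, good to about 4 mm: the middle of the surface that is visible of it).
The state is a dict: "time": time; "qpos": joint angles; "joint_vel": joint speeds; "joint_torque": joint torques, N m; "position": TCP position; "ee_rot": TCP orientation; "ft_force": force on the tool from outside, world axes, zero at the start; "torque": the same for the moment, N m; "grip_width": finger opening in m.
Only numpy, scipy, OpenCV 4.12 (cv2) and the standard library are available. Lean on these libraries where they do the work, as an engineer would, in place of code of your own. Each camera call takes 0.05 s, during which the arm holds its last target.

TASK

The spring-loaded cover of the junction box stands a little ajar. With the gripper's fingertips set in the wide slot of its quarter-turn fastener, push the cover down shut and, keeping it pressed down, turn the fastener clockwise (seen from above) as far as it goes so that the cover stays locked down by itself, then take the fingers away. Only push with the fingertips: do not lift the cover, and leave the bearing, the bushing and the V-block beside the box where they are.

Things in the scene. Friction and masses are not known exactly. Their poses are not given: they have to be found in the camera images.
- junction_box: Grey steel box, 220 x 220 mm, 90 mm high, fixed to the bench. Origin: centre of its underside, on the bench top; -x is its front (robot side), +x the hinge side, z up; its yaw varies. Foot strips 4 mm high stand out 20 mm left and right, two black cable glands 20 mm on the left (+y).
- cover (a joint): Angle (rad) of the grey cover plate, 224 x 224 x 6 mm, on the box. 0 = shut on a rigid stop, positive = front edge up. Hinge line along the box's y, 112 mm behind its origin, 90 mm up. A spring holds it about 0.11 ajar (up to 0.15); 4 to 8 N down on the fastener shuts it, and it rises again unless locked. Locked, it may still stand up to 0.03.
- cover_front_edge (a point): Middle of the cover's front edge on its upper face; 96 mm above the bench when the cover is shut, about 25 mm higher when ajar.
- fastener (a joint): Angle (rad) of the fastener, a round steel dial of 112 mm diameter on the cover. 0 = unlocked (slot parallel to the box's front edge); it grows clockwise seen from above to a hard stop at 1.57 = locked (slot square to the front edge). Starts between 0 and 0.35. Turns with 0.1 to 0.2 Nm and stays where it is left.
- slot_floor (a point): Centre of the flat floor of the dial's slot, on the turning axis, 40 mm in front of the box's origin; 100 mm above the bench when shut. The frame turns with the dial: y along the slot, z out of the cover. Slot: straight, 44 mm wide, 18 mm deep, open above, right across the dial, 114 mm long inside the collar.
- collar_rim (a point): Level with the upper rim of the dark collar fixed on the cover round the flush dial (outer 128, inner 114, 22 mm high), on the axis. Set shut fingers in one end of the slot, about 28 mm off the axis, closing line along the slot (the pair may be too wide across it), and turn them with it; their play lets them lead the dial by 0.4 to 0.7 rad. Bars mark the unlocked (right) and locked (front) slot.
- cam_tip (a point): Tip of the cam tongue below the cover, 62 mm from the axis, out of sight; it turns with the dial and points right (box -y) when unlocked, to the front when locked. Over the last 0.5 rad it slides under a keeper, but only with the cover held down to within about 4 mm; turned with the cover up it lands on the keeper and the cover cannot shut.
- bearing: Loose steel ball bearing, 62 mm diameter, 16 mm high, lying on the bench beside the box; origin at the centre of its underside. Not to be moved.
- bushing: Loose bronze bushing, 40 mm diameter, 45 mm high, standing on the bench beside the box; origin at the centre of its underside. Not to be moved.
- vee_block: Loose steel V-block, 60 x 50 x 40 mm, standing on the bench beside the box; origin at the centre of its underside. Not to be moved.

How it is judged:
On the way, in this order (a step that is already met when the one before it is completed fails the run):
1. the fingers bear on the fastener with the cover pushed down and the fastener not yet locked (contact force between the fingers and fastener above 0.5 N and value of joint cover below 0.045 rad and value of joint fastener below 1.25 rad), for 0.05 s.
2. the fastener is turned clockwise to its stop with the cover down (value of joint fastener above 1.4 rad and value of joint cover below 0.04 rad), for 0.1 s.
At the end, for the whole second after the job is handed in: The fastener stands within 0.17 rad (10 degrees) of its locked stop, the cover stays down (less than 0.04 rad, about 9 mm at its front edge) with the fingers away, and the bearing, bushing and V-block are within 15 mm of where they stood (all of step 2 and distance of each of bearing, bushing, vee_block from where it was at the start of the episode below 0.015 m); the robot touches nothing.
It fails at once if the cover is lifted open (value of joint cover above 0.25 rad).
It fails at once if a loose part beside the box is moved or lifted by more than 15 mm (not (distance of each of bearing, bushing, vee_block from where it was at the start of the episode below 0.015 m)).
It also fails if it takes over 38 s, if anything falls off the work surface, if the arm or the gripper's body presses on something with over 40 N, if the wrist force passes 120 N, or if a joint passes its speed limit or range.

## Working session

There is one attempt and no reset: what is moved stays moved. The work goes in short steps, Python scripts to look and compute and a tool call to move; the robot and the scene stay as the last step left them, time stands still between calls to the robot, and variables do not carry over. Pictures are saved under pics/ and viewed, and the job is handed in when it is done.

Besides the shell and the picture viewer there is one more tool, called after ">>>" as name([rows], argument=value, ...), one row to a line, values as JSON. send_rows: Moves the arm, as the interface text tells. Its arguments: {"type":"object","properties":{"jaw":{"type":"array","items":{"type":"number"}},"delta_pos":{"type":"array","items":{"type":"array","items":{"type":"number"}}},"twist":{"type":"array","items":{"type":"number"}},"grip_force":{"type":"number"}},"required":["jaw","delta_pos","twist"]}

```bash
mkdir -p pics; ls; python3 - <<'E'
from plant import telemetry, grab_frame, calibration, spot_in
import cv2
s=telemetry.state(); print(s)
for n in ("scene","top"):
    im=grab_frame(n); cv2.imwrite(f"pics/{n}0.png",im[:,:,::-1]); print(n,calibration(n))
for n in ("scene","top"):
    for t in ("slot_floor","collar_rim","junction_box","cover_front_edge","fastener"):
        print(n,t,spot_in(n,t)[:2])
E
```

```text
pics
{'time': 0.0, 'qpos': array([-1.27488229,  0.38421808,  0.01637366,  1.37117549, -0.00631467,
        1.38819815, -0.04650228]), 'joint_vel': array([ 8.00380147e-04,  3.95235326e-04, -3.59085837e-04, -8.05984997e-05,
       -2.26305961e-04,  6.26149121e-04, -8.27990272e-04]), 'joint_torque': array([ 3.25515166e-04, -6.27613449e+01,  8.44545923e-01, -3.71826732e+01,
        1.65214349e-02,  1.41781595e-02, -2.52867039e-05]), 'position': array([0.21930824, 0.58486493, 0.30288158]), 'ee_rot': array([ 1.78417057e-01,  9.83954472e-01, -9.61233754e-04, -1.63929832e-04]), 'ft_force': array([-0.43031672, -0.70706558,  0.88874288]), 'torque': array([ 0.01291524, -0.04973233,  0.02356195]), 'grip_width': 0.08572265815930646}
scene {'fx': 478.5584297315737, 'fy': 478.5584297315737, 'cx': 271.56519723308685, 'cy': 206.33692227735673, 'origin': array([ 0.10272856, -0.89391163,  0.64793609]), 'orientation': array([ 0.83803008, -0.19057477,  0.12341305, -0.49614117])}
top {'fx': 482.64602673933234, 'fy': 482.64602673933234, 'cx': 282.68761986132813, 'cy': 201.50220156182414, 'origin': array([0
[... 218 characters left out ...]
box [{'position': [0.512, -0.1179, 0.0963], 'p': 0.56}]
scene cover_front_edge [{'position': [0.5235, -0.0723, 0.1079], 'p': 0.71}]
scene fastener [{'position': [0.5069, -0.0264, 0.1238], 'p': 0.93}]
top slot_floor [{'position': [0.5336, -0.0395, 0.1054], 'p': 0.69}, {'position': [0.5067, -0.0264, 0.1226], 'p': 0.68}]
top collar_rim [{'position': [0.5349, -0.0402, 0.0993], 'p': 0.61}]
top junction_box [{'position': [0.5322, -0.0375, 0.1079], 'p': 0.66}]
top cover_front_edge [{'position': [0.5364, -0.0411, 0.1051], 'p': 0.75}, {'position': [0.6264, 0.1134, 0.0476], 'p': 0.44}]
top fastener [{'position': [0.5035, -0.0305, 0.1249], 'p': 0.62}, {'position': [0.5336, -0.0427, 0.1074], 'p': 0.39}]
```

View pics/scene0.png

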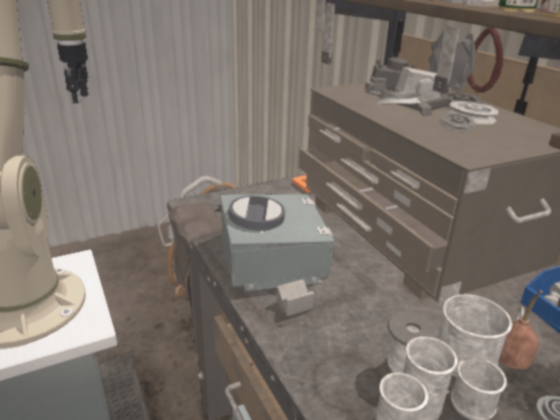

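View pics/top0.png

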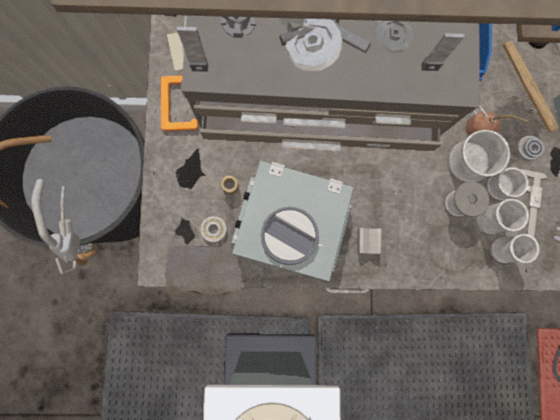

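```bash
python3 - <<'E'
import cv2
im=cv2.imread("pics/top0.png"); cv2.imwrite("pics/top0z.png",cv2.resize(im[130:330,180:430],None,fx=3,fy=3,interpolation=cv2.INTER_CUBIC))
E
```

```text
(no output)
```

View pics/top0z.png

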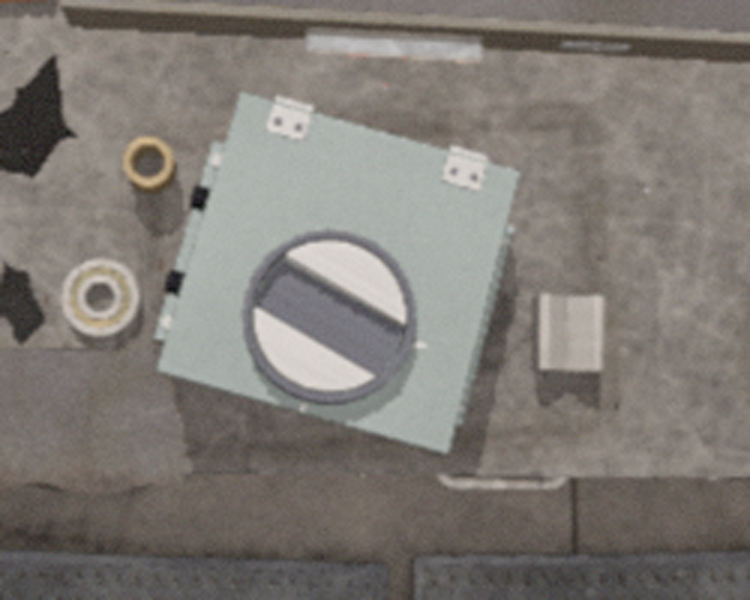

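```bash
cat > h.py <<'E'
import numpy as np
from scipy.spatial.transform import Rotation as R
from scipy.optimize import least_squares
from plant import calibration
def proj(cal,P):
    P=np.atleast_2d(P); c=R.from_quat(cal['orientation']).inv().apply(P-cal['origin'])
    return np.c_[cal['fx']*c[:,0]/c[:,2]+cal['cx'],cal['fy']*c[:,1]/c[:,2]+cal['cy']]
def cov(p,pts): # pts in box frame w/ cover shut
    x,y,yaw,a=p; q=np.array(pts,float)-[.112,0,.09]
    q=R.from_euler('y',a).apply(q)+[.112,0,.09]   # front(-x) goes up for +a about y
    return R.from_euler('z',yaw).apply(q)+[x,y,0]
def slotpts(f,z=.118):
    c=np.array([[.022,.0515],[.022,-.0515],[-.022,.0515],[-.022,-.0515]])
    r=np.array([[np.cos(f),np.sin(f)],[-np.sin(f),np.cos(f)]])@c.T  # cw by f
    return np.c_[r.T+[-.04,0],np.full(4,z)]
E
python3 - <<'E'
from h import *
import cv2
cal=calibration('top')
z=lambda l:np.array(l)/3.+[180-1/3,130-1/3]
C=z([(240,93),(520,170),(450,453),(160,370)]); S=z([(287,258),(408,328),(252,307),(375,376)])
corn=[(.112,.112,.096),(.112,-.112,.096),(-.112,-.112,.096),(-.112,.112,.096)]
def model(p): return np.r_[proj(cal,cov(p[:4],corn)),proj(cal,cov(p[:4],slotpts(p[4])))]
o=np.r_[C,S]
s=least_squares(lambda p:np.r_[(model(p)-o).ravel(),(p[3]-.12)*50],[.55,-.04,0,.11,.1])
p=s.x; print(p.round(4)); print((model(p)-o).round(1).tolist())
print('axis shut',cov([*p[:3],0],[[-.04,0,.1]]),'ajar',cov(p[:4],[[-.04,0,.1]]))
np.save('p.npy',p)
for n in('scene','top'):
    im=cv2.imread(f'pics/{n}0.png'); c=calibration(n)
    t=np.linspace(0,6.28,60)
    for pts in (corn,slotpts(p[4]),np.c_[-.04+.064*np.cos(t),.064*np.sin(t),0*t+.118]):
        for u in proj(c,cov(p[:4],pts)): cv2.circle(im,tuple(int(v*8) for v in u),8,(0,0,255),-1,shift=3)
    x0,y0=(200,170) if n=='scene' else (200,140)
    cv2.imwrite(f'pics/{n}0o.png',cv2.resize(im[y0:y0+150,x0:x0+180],None,fx=4,fy=4))
E
```

```text
[ 0.5355 -0.0425 -0.2585  0.1022  0.2648]
[[-0.1, 0.2], [0.1, 0.4], [0.3, 0.6], [-1.2, 0.9], [-0.4, -1.2], [-0.4, -0.8], [1.0, -0.6], [0.7, 0.4]]
axis shut [[ 0.49687236 -0.03222909  0.1       ]] ajar [[ 0.4986258  -0.03269274  0.11545733]]
```

View pics/scene0o.png

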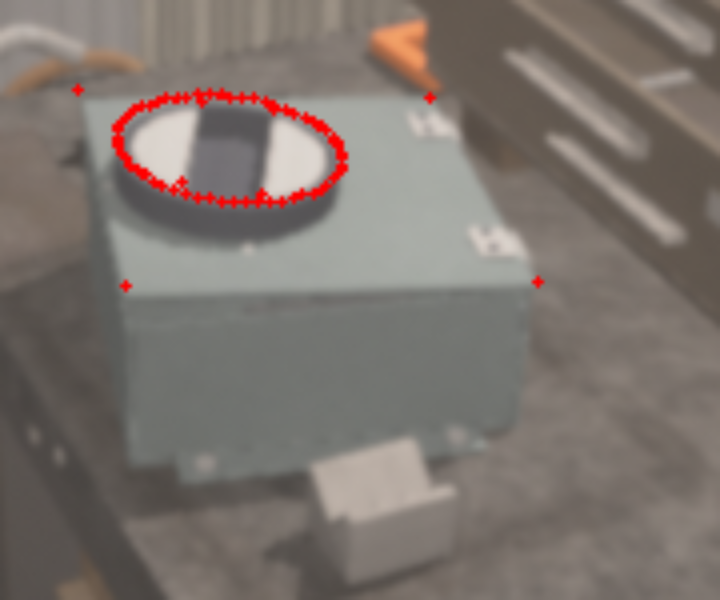

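View pics/top0o.png

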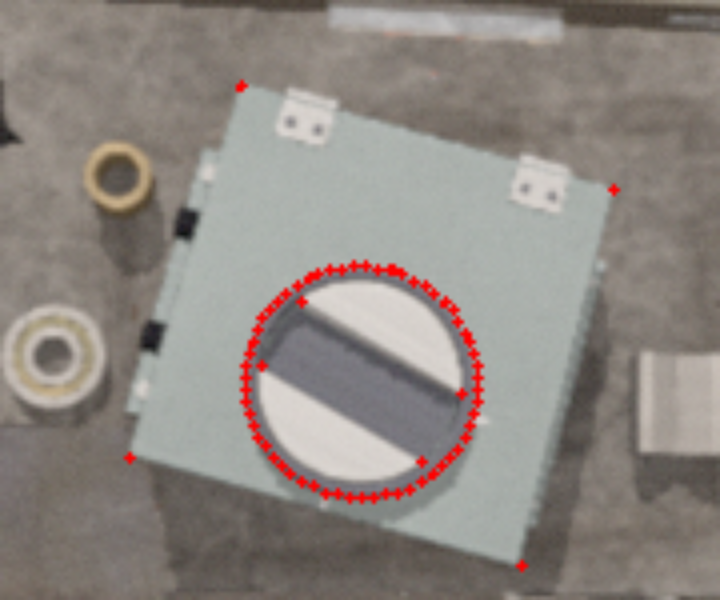

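The box, tilted cover and dial show clearly. In the top picture the dial is centred at pixel (290,235), with the slot running from upper-left to lower-right and the fastener at about 0.26 rad. I'll close the fingers and move above the right-hand end of the slot.

>>> send_rows([
  [-3.23, -2.04, 0],
  [-3.23, -2.04, 0],
  [-3.23, -2.04, 0],
  [-3.23, -2.04, 0],
  [-3.23, -2.04, 0],
  [-3.23, -2.04, 0],
  [-3.23, -2.04, 0],
  [-3.23, -2.04, 0],
  [-3.23, -2.04, 0],
  [-3.23, -2.04, 0],
  [-1.49, -3.03, 0],
  [-1.49, -3.03, 0],
  [-1.49, -3.03, 0],
  [-1.49, -3.03, 0],
  [-1.49, -3.03, 0],
  [-1.49, -3.03, 0],
  [-1.49, -3.03, 0],
  [-1.49, -3.03, 0],
  [-1.49, -3.03, 0],
  [-1.49, -3.03, 0],
], jaw=[1, 1, 1, 1, 1, 1, 1, 1, 1, 1, 1, 1, 1, 1, 1, 1, 1, 1, 1, 1], twist=[0, 0, 0, 0, 0, 0, 0, 0, 0, 0, 0, 0, 0, 0, 0, 0, 0, 0, 0, 0], grip_force=40)

```text
time: 2.6
position: [0.4833, -0.0566, 0.3042]
ee_rot: [0.178, 0.984, 0.0, 0.0]
ft_force: [0.3, 0.3, -0.2]
grip_width: -0.0001
```

>>> send_rows([
  [0.11, -0.17, 1.5],
  [0, 0, 2],
  [0, 0, 2],
  [0, 0, 1.5],
  [0, 0, 0],
], jaw=[1, 1, 1, 1, 1], twist=[0.083, 0.083, 0, 0, 0])

```text
time: 3.1
position: [0.4806, -0.0563, 0.2322]
ee_rot: [0.259, 0.966, -0.001, -0.002]
ft_force: [-0.9, -0.0, -0.6]
grip_width: 0.0001
```

```bash
python3 - <<'E'
from plant import telemetry, grab_frame
import cv2
s=telemetry.state(); print(s['position'],s['ft_force'],s['qpos'].round(2))
im=grab_frame("scene"); cv2.imwrite("pics/scene1.png",cv2.resize(im[130:300,180:360,::-1],None,fx=4,fy=3.5,interpolation=2))
im=grab_frame("top"); cv2.imwrite("pics/top1.png",cv2.resize(im[140:300,200:380,::-1],None,fx=4,fy=3.7,interpolation=2))
E
```

```text
[ 0.48063343 -0.05631023  0.23216348] [-0.89391231 -0.03042321 -0.57681842] [-0.44  0.14  0.53  1.87 -0.07  1.16  1.17]
```

View pics/scene1.png

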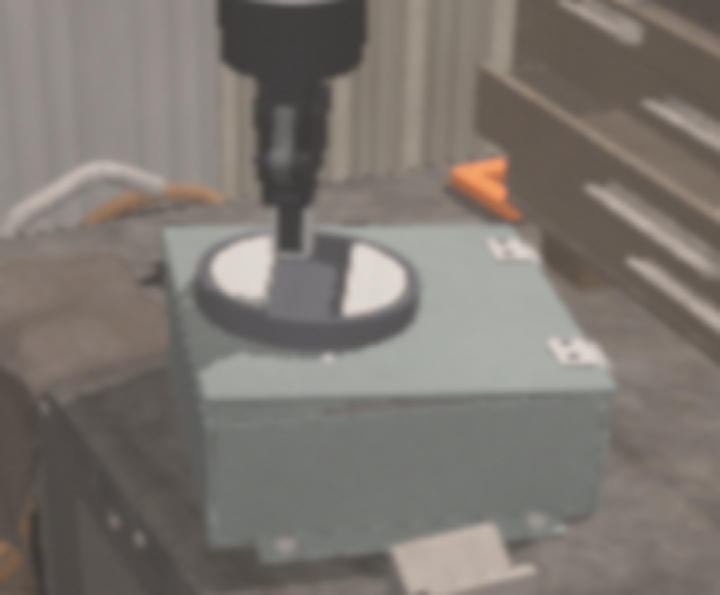

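View pics/top1.png

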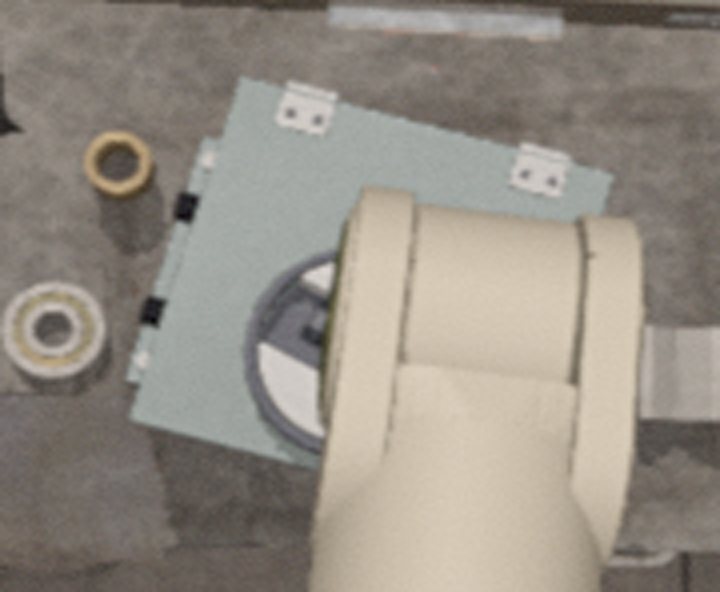

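```bash
python3 - <<'E'
from h import *
from plant import telemetry, grab_frame
import cv2
p=np.load('p.npy'); s=telemetry.state(); c=calibration('scene')
im=grab_frame("scene")[:,:,::-1].copy()
Rm=R.from_quat(s['ee_rot']); T=s['position']
tipc=Rm.apply([[a,b,.073] for a in(-.011,.011) for b in(-.0145,.0145)])+T
end=np.array([*(T[:2]),.1155+.003])
def dr(pts,col):
    for u in proj(c,pts): cv2.circle(im,tuple(int(v*8) for v in u),4,col,-1,shift=3)
dr(tipc,(0,0,255)); dr([end],(255,0,0)); dr(cov(p[:4],slotpts(p[4],.1)),(0,255,0)); dr(cov(p[:4],slotpts(p[4])),(0,255,255))
cv2.imwrite("pics/scene2.png",cv2.resize(im[170:240,220:300],None,fx=9,fy=8,interpolation=0))
E
```

```text
(no output)
```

View pics/scene2.png

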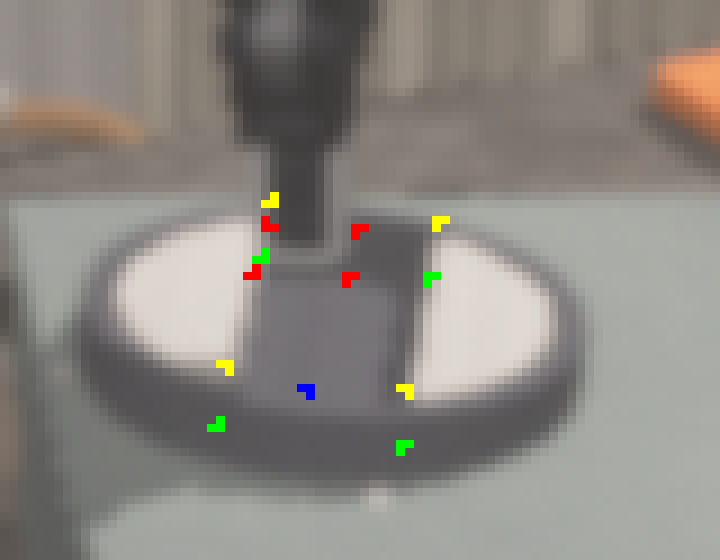

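>>> send_rows([
  [-0.2, 0, 1.5],
  [0, 0, 1.5],
  [0, 0, 1],
  [0, 0, 0.5],
  [0, 0, 0.5],
  [0, 0, 0],
], jaw=[1, 1, 1, 1, 1, 1], twist=[0, 0, 0, 0, 0, 0])

```text
time: 3.85
position: [0.4835, -0.0574, 0.1838]
ee_rot: [0.259, 0.966, -0.0, -0.0]
ft_force: [0.2, -1.0, 0.7]
grip_width: 0.0004
```

>>> send_rows([
  [0, 0, 0.4],
  [0, 0, 0.4],
  [0, 0, 0.2],
  [0, 0, 0],
], jaw=[1, 1, 1, 1], twist=[0, 0, 0, 0])

```text
time: 4.25
position: [0.4835, -0.0574, 0.1738]
ee_rot: [0.259, 0.966, -0.0, -0.0]
ft_force: [-1.0, 0.5, 1.4]
grip_width: -0.0001
```

```bash
python3 - <<'E'
from plant import telemetry, grab_frame
import cv2
im=grab_frame("scene"); cv2.imwrite("pics/scene3.png",cv2.resize(im[170:300,210:340,::-1],None,fx=5,fy=4.6,interpolation=2))
for i in range(4):
    grab_frame("top"); print(telemetry.state()['ft_force'].round(2))
E
```

```text
[-0.78  1.2   2.05]
[-0.4  -0.58  2.23]
[-1.34  1.47  2.76]
[-0.51  0.37  1.15]
```

View pics/scene3.png

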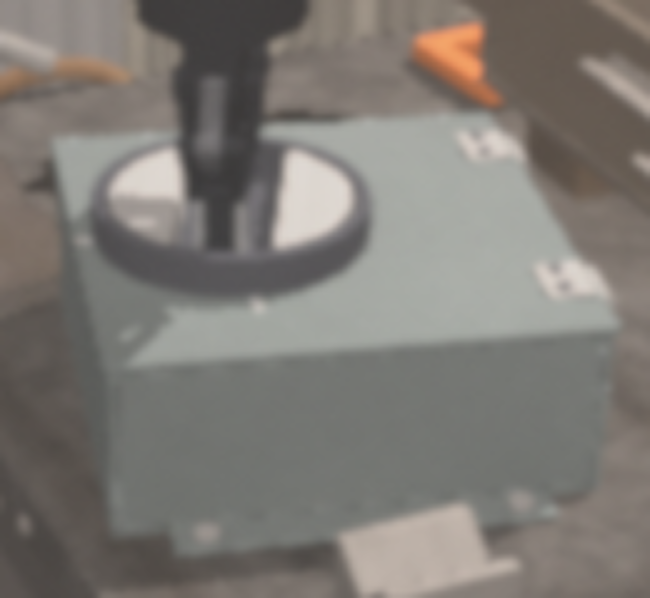

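The fingers are in the slot near zoom pixel (220,240), and the cover seam is nearly closed. I'll press further until the force rises.

>>> send_rows([
  [0, 0, 0.2],
  [0, 0, 0.2],
  [0, 0, 0],
], jaw=[1, 1, 1], twist=[0, 0, 0])

```text
time: 4.8
position: [0.4851, -0.0582, 0.1724]
ee_rot: [0.26, 0.966, 0.001, 0.002]
ft_force: [-4.6, 0.5, 23.7]
grip_width: -0.0001
```

>>> send_rows([
  [0.22, 0.01, 0],
  [0.22, 0.01, 0],
  [0.22, 0.01, 0],
  [0.22, 0.01, 0],
  [0.22, 0.01, 0],
  [0.22, 0.01, 0],
  [0.22, 0.01, 0],
  [0.22, 0.01, 0],
], jaw=[1, 1, 1, 1, 1, 1, 1, 1], twist=[0.08, 0.08, 0.08, 0.08, 0.08, 0.08, 0.08, 0.08])

```text
time: 5.6
position: [0.4736, -0.0462, 0.1723]
ee_rot: [0.552, 0.834, 0.001, 0.002]
ft_force: [-5.6, -5.0, 24.8]
grip_width: 0.0003
```

```bash
python3 - <<'E'
from plant import telemetry, grab_frame
import cv2
im=grab_frame("scene"); cv2.imwrite("pics/scene4.png",cv2.resize(im[170:300,210:340,::-1],None,fx=5,fy=4.6,interpolation=2))
s=telemetry.state();print(s['ft_force'].round(2),s['torque'].round(2),s['position'])
E
```

```text
[-6.74 -4.8  25.32] [-1.1   1.44  0.01] [ 0.47348959 -0.04586554  0.17234589]
```

View pics/scene4.png

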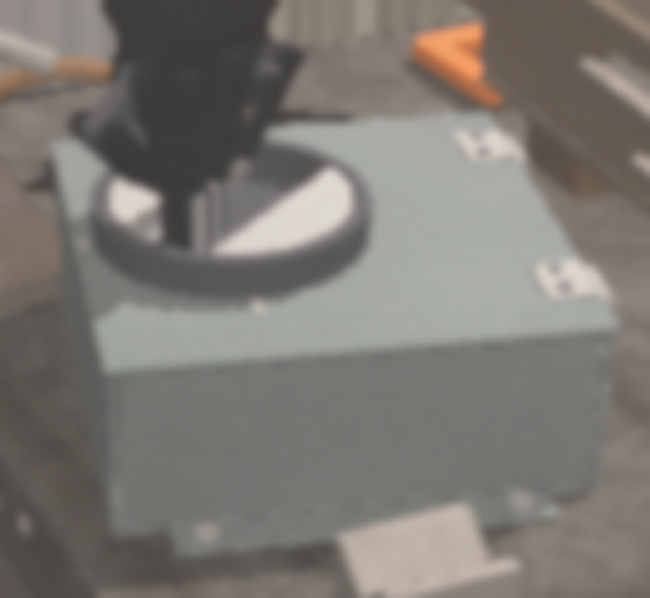

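The dial is turning with the fingers, and the cover is down at about 25 N.

>>> send_rows([
  [0.22, 0.01, 0],
  [0.22, 0.01, 0],
  [0.22, 0.01, 0],
  [0.22, 0.01, 0],
  [0.22, 0.01, 0],
  [0.22, 0.01, 0],
  [0.22, 0.01, 0],
  [0.22, 0.01, 0],
  [0.22, 0.01, 0],
  [0.22, 0.01, 0],
], jaw=[1, 1, 1, 1, 1, 1, 1, 1, 1, 1], twist=[0.08, 0.08, 0.08, 0.08, 0.08, 0.08, 0.08, 0.08, 0.08, 0.08])

```text
time: 6.65
position: [0.4716, -0.0233, 0.1721]
ee_rot: [0.833, 0.553, 0.0, -0.001]
ft_force: [-19.5, 1.1, 39.0]
grip_width: -0.0002
```

```bash
python3 - <<'E'
from plant import telemetry, grab_frame
import cv2
im=grab_frame("scene"); cv2.imwrite("pics/scene5.png",cv2.resize(im[170:300,210:340,::-1],None,fx=5,fy=4.6,interpolation=2))
im=grab_frame("top"); cv2.imwrite("pics/top5.png",cv2.resize(im[140:300,200:380,::-1],None,fx=4,fy=3.7,interpolation=2))
s=telemetry.state();print(s['ft_force'].round(2),s['torque'].round(2),s['position'])
E
```

```text
[-16.39   2.85  38.15] [ 0.66  3.85 -0.04] [ 0.47179418 -0.02284378  0.17219527]
```

View pics/scene5.png

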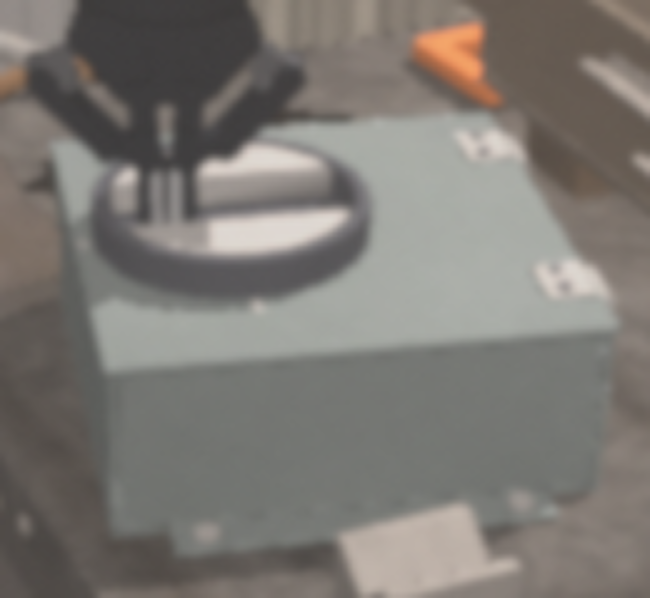

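View pics/top5.png

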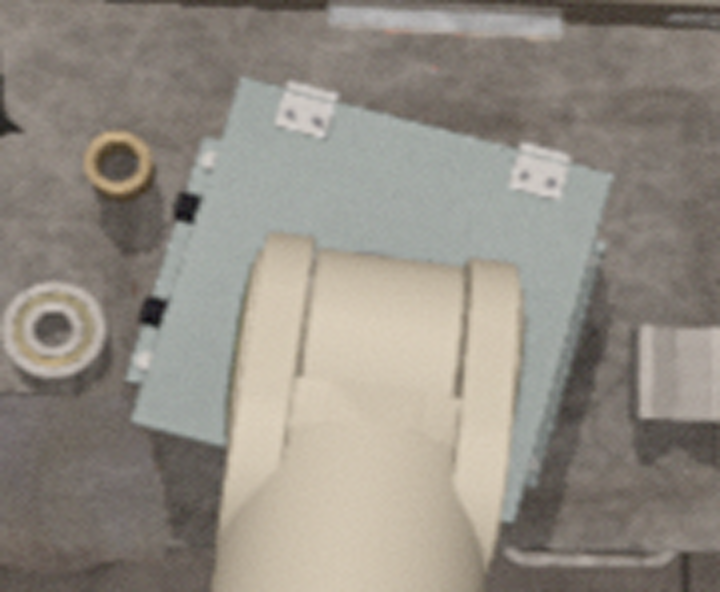

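```bash
cat > ov.py <<'E'
from h import *
from plant import grab_frame
import cv2,sys
p=np.load('p.npy')
def run(cam,name,fs,a,off=(0,0),box=(210,170,100,80),s=7):
    im=grab_frame(cam)[:,:,::-1]; c=calibration(cam); x,y,w,h=box
    big=cv2.resize(im[y:y+h,x:x+w],None,fx=s,fy=s,interpolation=2)
    for f,col in zip(fs,[(0,0,255),(0,200,0),(255,0,0)]):
        u=(proj(c,cov([*p[:3],a],slotpts(f)))+off-[x,y]+.5)*s
        for i,j in((0,1),(2,3)): cv2.line(big,tuple(map(int,u[i])),tuple(map(int,u[j])),col,1)
    cv2.imwrite(name,big)
E
python3 - <<'E'
from ov import *
run('scene','pics/scene6.png',[1.57,1.4,1.2],0.0,(-.5,1.3))
E
```

```text
(no output)
```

View pics/scene6.png

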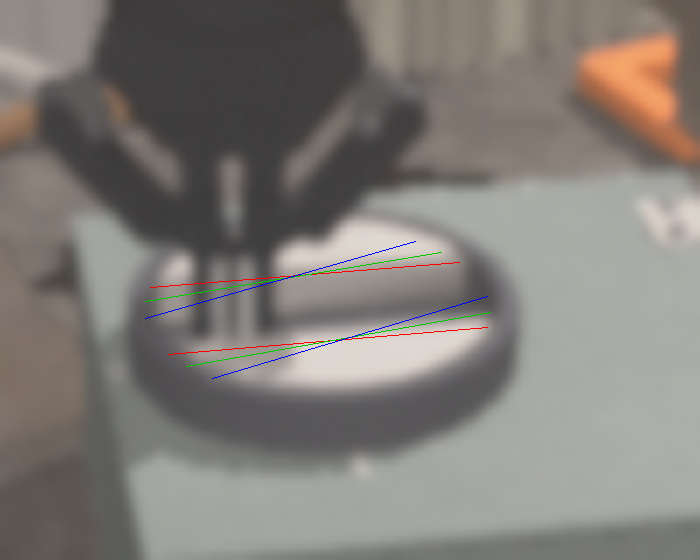

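The slot edge slopes put the dial at about 1.5 rad. I'll ease the press a little and turn on to the stop.

>>> send_rows([
  [0.1, 0, -0.1],
  [0.22, 0.01, 0],
  [0.22, 0.01, 0],
  [0, 0, 0],
], jaw=[1, 1, 1, 1], twist=[0.04, 0.08, 0.08, 0])

```text
time: 7.2
position: [0.4753, -0.0199, 0.1725]
ee_rot: [0.884, 0.467, 0.0, 0.001]
ft_force: [-7.3, -4.3, 20.6]
grip_width: 0.0002
```

```bash
python3 - <<'E'
from ov import *
from plant import telemetry
run('scene','pics/scene7.png',[1.57,1.4],0.0,(-.5,1.3))
s=telemetry.state();print(s['ft_force'].round(2),s['torque'].round(2),s['position'])
E
```

```text
[-7.28 -4.19 20.42] [-1.05  1.55 -0.03] [ 0.47524219 -0.01985748  0.17244294]
```

View pics/scene7.png

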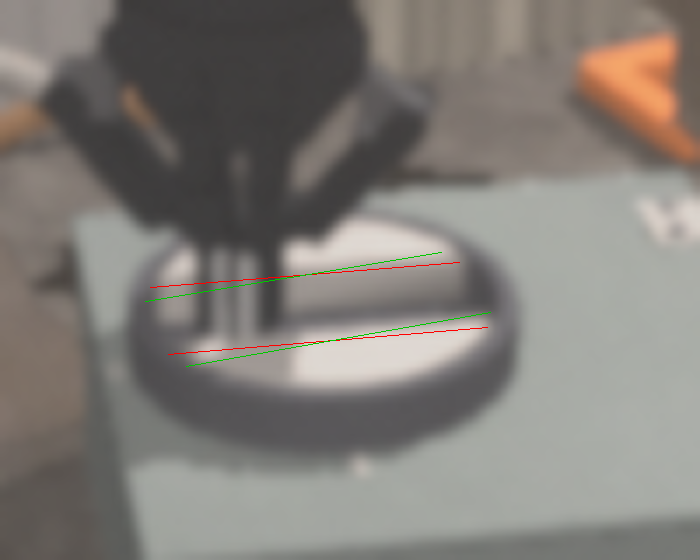

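>>> send_rows([
  [0.22, 0.01, 0],
  [0.22, 0.01, 0],
  [0.22, 0.01, 0],
  [0.11, 0, 0],
  [0, 0, 0],
], jaw=[1, 1, 1, 1, 1], twist=[0.08, 0.08, 0.08, 0.04, 0])

```text
time: 7.75
position: [0.4794, -0.0158, 0.1723]
ee_rot: [0.941, 0.339, -0.001, 0.001]
ft_force: [-12.0, -9.7, 26.5]
grip_width: -0.0
```

```bash
python3 - <<'E'
from ov import *
from plant import telemetry
run('scene','pics/scene8.png',[1.57,1.4],0.0,(-.5,1.3))
s=telemetry.state();print(s['ft_force'].round(2),s['torque'].round(2),s['position'])
E
```

```text
[-13.15 -10.63  27.14] [-2.01  2.71  0.25] [ 0.47946287 -0.01579694  0.17236876]
```

View pics/scene8.png

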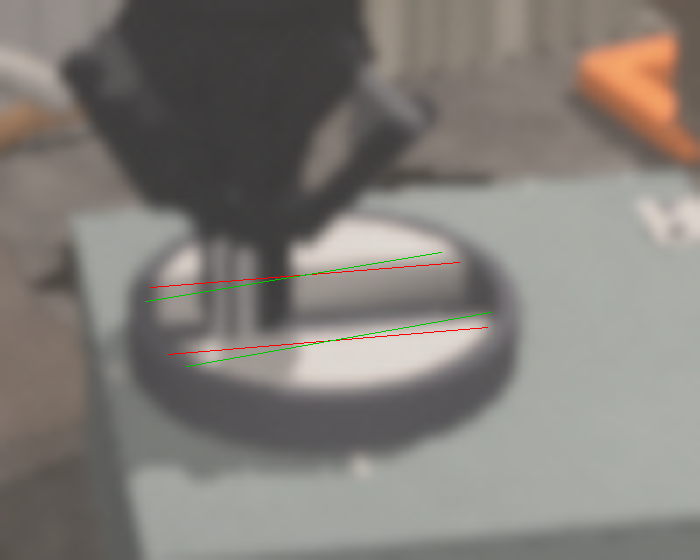

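>>> send_rows([
  [0.17, 0.01, 0],
  [0.17, 0.01, 0],
  [0.11, 0, 0],
  [0, 0, 0],
], jaw=[1, 1, 1, 1], twist=[0.06, 0.06, 0.04, 0])

```text
time: 8.2
position: [0.481, -0.0162, 0.1722]
ee_rot: [0.965, 0.262, -0.004, 0.001]
ft_force: [-26.0, -18.9, 39.5]
grip_width: -0.0
```

```bash
python3 - <<'E'
from ov import *
from plant import telemetry
run('scene','pics/scene9.png',[1.57,1.4],0.0,(-.5,1.3))
s=telemetry.state();print(s['ft_force'].round(2),s['torque'].round(2),s['position'])
import cv2
a,b=[cv2.cvtColor(cv2.imread(f'pics/scene{i}.png'),6).astype(float) for i in(7,9)]
print(abs(a-b)[330:390,320:490].mean(),abs(a-b)[250:330,320:490].mean(),abs(a-b)[500:,300:].mean())
E
```

```text
[-25.31 -18.35  39.96] [-3.87  5.43  0.37] [ 0.48099892 -0.01618002  0.17217826]
0.3898039215686275 0.7050735294117647 0.33475
```

View pics/scene9.png

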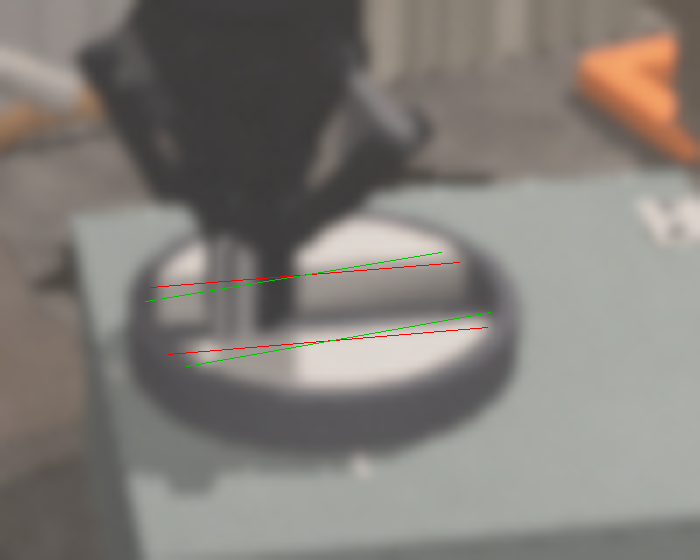

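The force climbs while the dial stays put, so it's at its stop. I'll relieve the pressure and lift out.

>>> send_rows([
  [-0.15, 0, -0.1],
  [-0.2, 0, -0.2],
  [-0.22, 0.01, -0.3],
  [-0.11, 0, -0.5],
  [0, 0, -1],
  [0, 0, -2],
  [0, 0, -3],
  [0, 0, -3],
  [0, 0, -3],
  [0, 0, 0],
], jaw=[1, 1, 1, 1, 1, 1, 1, 1, 1, 1], twist=[-0.06, -0.08, -0.08, -0.04, 0, 0, 0, 0, 0, 0])

```text
time: 9.25
position: [0.4799, -0.0141, 0.3062]
ee_rot: [0.922, 0.387, 0.004, 0.0]
ft_force: [-0.6, 0.1, -0.8]
grip_width: 0.0001
```

```bash
python3 - <<'E'
from ov import *
from plant import telemetry
run('scene','pics/scene10.png',[1.57,1.4],0.0,(-.5,1.3),(210,160,140,110),5)
s=telemetry.state();print(s['ft_force'].round(2),s['torque'].round(2),s['position'])
E
```

```text
[ 0.24 -1.06 -0.36] [-0.04 -0.07 -0.02] [ 0.47910397 -0.01397714  0.30404784]
```

View pics/scene10.png

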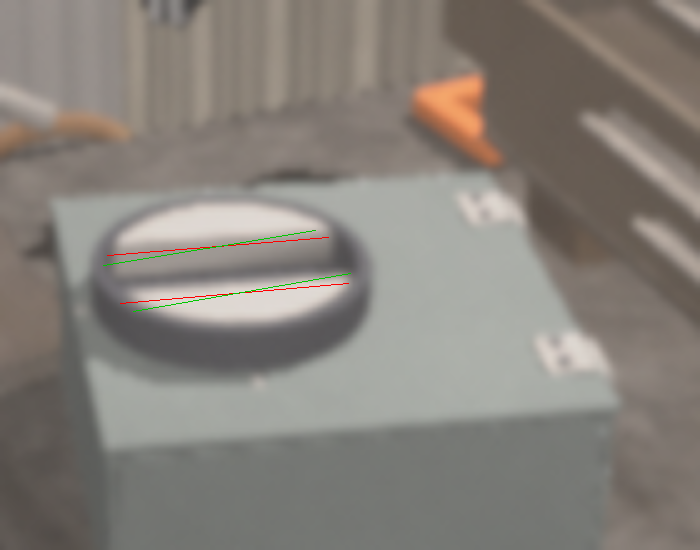

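>>> send_rows([
  [2.2, -2.2, 0],
  [2.2, -2.2, 0],
  [2.2, -2.2, 0],
  [2.2, -2.2, 0],
  [2.2, -2.2, 0],
  [2.2, -2.2, 0],
  [2.2, -2.2, 0],
  [2.2, -2.2, 0],
  [2.2, -2.2, 0],
  [2.2, -2.2, 0],
  [0, 0, 0],
], jaw=[1, 1, 1, 1, 1, 1, 1, 1, 1, 1, 1], twist=[0, 0, 0, 0, 0, 0, 0, 0, 0, 0, 0])

```text
time: 10.4
position: [0.4724, 0.3023, 0.2999]
ee_rot: [0.92, 0.391, -0.001, -0.0]
ft_force: [-1.0, -0.4, 0.5]
grip_width: 0.0001
```

```bash
python3 - <<'E'
from ov import *
run('top','pics/top10.png',[1.57,1.4],0.0,(0,.5),(180,130,250,200),3)
run('scene','pics/scene11.png',[],0.0,(0,.5),(200,160,160,130),5)
E
```

```text
(no output)
```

View pics/top10.png

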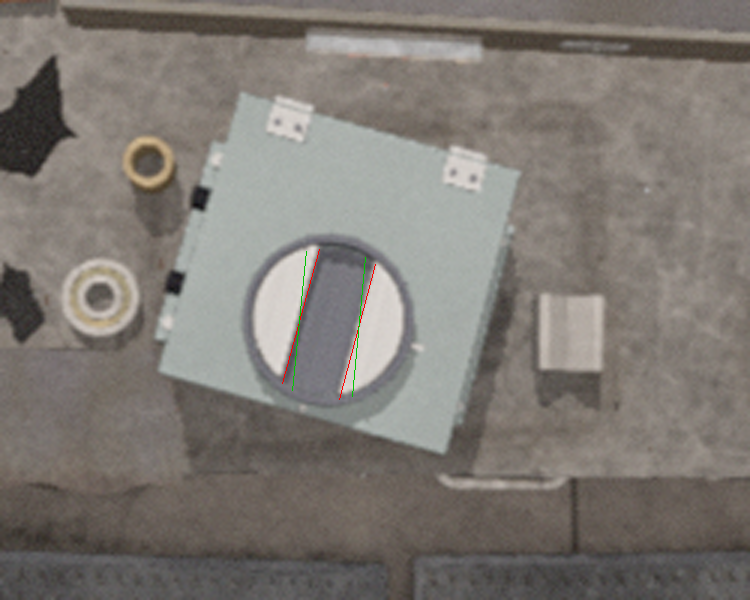

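View pics/scene11.png

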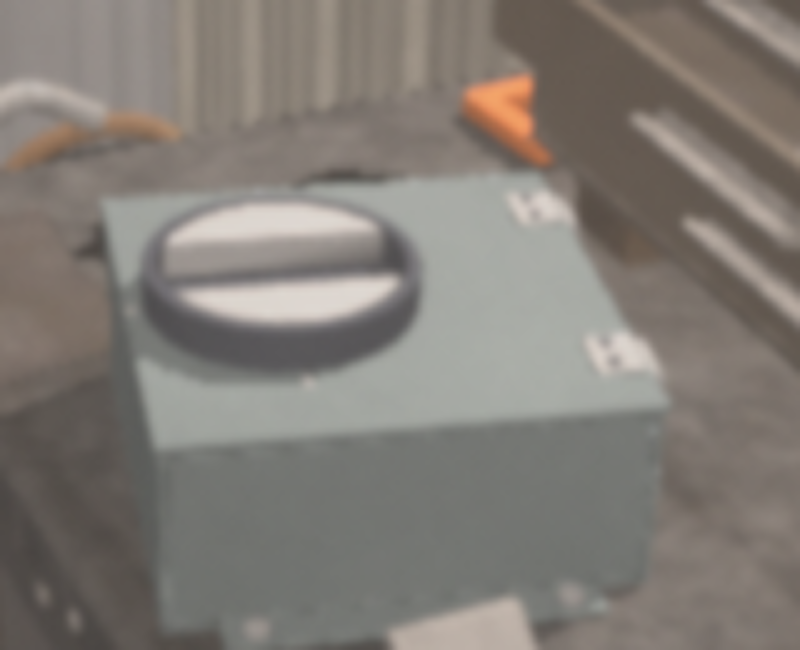

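The slot is parallel to the red 1.57 line in the top view. In the scene view the cover's front mark at (261.6,236) is where it was under pressure (261.7,236.6), so the cover is staying down. The loose parts look unmoved, so I'm handing in.

```bash
python3 - <<'E'
from plant import order
print(order.job_done())
E
```

```text
the job is handed in; nothing more can be done
None
```

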